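# Unlock the bar magazine and lay out the next bar

## Task

The gravity magazine's gate is shut by a lever-lock toggle: lift its red collar, swing the lever all the way over to the other side and let the collar drop back into its lock, which lowers the red gate. Then draw the bottom bar out of the magazine, leaving the three bars above in the chute, and lay it flat and lengthwise on the green pad in the aluminium tray, wholly on the pad, without dropping it. Leave the bar already in the tray and everything else on the table as it stands.

Things in the scene. Friction and masses are not known exactly. Their poses are not given: they have to be found in the camera images.
- station: fixed bar magazine; base plate 250 x 180 x 12 mm spanning x -85..165, y -90..90. Origin on the table, in the plane of the chute's front wall. -x is the way a bar is drawn out, +y leads to the toggle. The chute lies along x, its centre line at y -45. The toggle's white housing, 70 x 56 mm, is centred at x 10, y 50, its top at z 75. A small valve, 56 mm high, stands at x 115, y 55
- chute_floor (a point): centre of the chute's floor, station (76, -45, 50) mm, station axes. Chute: x 0 to 158 mm in the station frame, 59 mm wide outside, pale side walls up to z 106, stack top z 110. Front wall at x -5..0 with a 19 mm high slot under it; before it the floor goes on as a 30 mm wide, 10 mm thick tongue to x -68, narrower than the bar, whose sides hang free
- pivot (a point): the lever's pivot, on top of the toggle's housing, station position (10, 50, 75) mm, with the station's axes. The lever swings about this point in the station's x-z plane (pivot axis = y)
- toggle (a joint): lever angle, rad: 0 = gate shut, lever leaning 0.45 rad from upright to the station's -x side; 0.9 = fully over, leaning 0.45 rad to its +x side. Stays where it is left (friction about 0.1 N m). The full swing lowers the gate 20 mm. At both ends the collar's cross pin locks it (0.05 rad play) unless the collar is lifted
- collar (a joint): lift of the collar along the lever, m: 0 = down (locked), 0.018 = end stop. It must be lifted at least 0.011 to leave its notch; a spring (4 N down, 7.6 N at the stop) drives it back down when it is let go at either end of the swing; in between it rides on a cam, about 0.010 up
- collar_mid (a point): centre of the red square collar, 32 x 32 x 26 mm, on the lever; z axis along the lever to its tip, y along the pivot axis. 62 mm from the pivot when down. Its flats facing station +y and -y stay upright as the lever swings: a gripper of fixed attitude can pinch them from above and the collar turns between its pads. The lever's tip, a 20 mm black cap, ends 99 mm from the pivot
- gate_top (a point): middle of the top edge of the red gate, 30 mm wide (y), 8 mm thick (x), just in front of the bottom bar's end (station x = -76); 64 mm above the table when shut, 44 mm when open (6 mm below the chute floor)
- bar1_mid (a point): centre of the bottom bar, the one to be laid out: brass-coloured hollow bar 150 (x) x 45 (y) x 15 (z) mm, about 0.15 kg. It lies on the chute floor under the stack and sticks out some 66 to 69 mm in front of the front wall, so its free end can be pinched across its 45 mm width from above, clear of the front wall; it comes free of the stack after being drawn about 85 mm, straight along the chute
- bar2_mid (a point): centre of the second bar from below (same size); in the chute, centre at station x = 76, y = -45 mm. It drops 15 mm on to the floor when the bottom bar is drawn
- bar3_mid (a point): centre of the third bar, likewise
- bar4_mid (a point): centre of the top bar, likewise
- tray: fixed aluminium tray, 200 (x) x 225 (y) mm, walls 4 mm thick and 24 mm high, floor 4 mm thick; origin at the centre of its underside. Two 30 mm high steel pins of 14 mm diameter stand outside its two x walls, at x +-109, y 70. Inside lie the pad on one side (y about +50 or -50) and a finished bar on the other
- pad: fixed green pad, 170 (x) x 75 (y) x 3 mm, on the tray's floor; origin at the centre of its underside (so its top is 3 mm above the origin), x its long axis
- done_bar_mid (a point): centre of the bar already lying in the tray beside the pad (150 x 45 x 15 mm), about 100 mm from the pad's centre line; loose, to be left there
- bottle: loose bystander, to be left standing as it is; white bottle with blue cap, diameter 56, height 150 mm, origin at its foot
- jar: loose bystander, to be left standing as it is; amber jar, diameter 54, height 80 mm, origin at its foot
- driver: loose bystander, to be left standing as it is; screwdriver 190 mm long lying at the left side
- cup: loose bystander, to be left standing as it is; grey cup, diameter 72, height 85 mm, at the right side
- jaw: loose bystander, to be left standing as it is; spare gripper jaw, aluminium block 50 x 90 x 30 mm with a black finger up to 85 mm high
- bin: loose bystander, to be left standing as it is; blue open bin 120 x 90 x 60 mm
Not all that is in view belongs to the job. Leave any orange look-alike of the part that bears bar1_mid alone.

How it is judged:
On the way, in this order (a step that is already met when the one before it is completed fails the run):
1. the lever is fully over and the collar is back down in its lock, with the bottom bar still in the chute (value of joint toggle above 0.8 rad and value of joint collar below 0.004 m and x of bar1_mid in the frame of station above -0.03 m), for 0.2 s.
2. the bottom bar is drawn clear of the chute, the three others still in it (x of bar1_mid in the frame of station below -0.075 m and x of each of bar2_mid, bar3_mid, bar4_mid in the frame of station above 0.05 m), for 0.1 s.
At the end, for the whole second after the job is handed in: Lever fully over (above 0.8 rad), collar down (under 4 mm); drawn bar at rest and flat on the pad, centre within 16 mm of the pad's along and across, within 0.24 rad of its long axis; the other three bars in the chute, stacked on its floor; tray's other bar within 20 mm of its start (value of joint toggle above 0.8 rad and value of joint collar below 0.004 m and x of bar1_mid in the frame of pad between -0.016 and 0.016 m and y of bar1_mid in the frame of pad between -0.016 and 0.016 m and z of bar1_mid in the frame of pad between 0.005 and 0.016 m and angle between the x axis of bar1_mid and the x axis of pad, either way round below 0.24 rad and angle between the z axis of bar1_mid and the z axis of pad, either way round below 0.06 rad and linear speed of bar1 below 0.02 m/s and x of bar2_mid in the frame of station between 0.066 and 0.087 m and z of bar2_mid in the frame of station below 0.0625 m and x of bar3_mid in the frame of station between 0.066 and 0.087 m and z of bar3_mid in the frame of station below 0.0775 m and x of bar4_mid in the frame of station between 0.066 and 0.087 m and z of bar4_mid in the frame of station below 0.0925 m and distance of done_bar_mid from where it was at the start of the episode below 0.02 m); the robot touches nothing.
It fails at once if a bystander is shifted more than 30 mm or knocked over (distance of any of bottle, jar, driver, cup, jaw, bin from where it was at the start of the episode above 0.03 m or angle between any of bottle, jar, cup, jaw, bin's own z axis and vertical above 0.5 rad).
It fails at once if the bar already in the tray is shifted more than 20 mm (distance of done_bar_mid from where it was at the start of the episode above 0.02 m).
It fails at once if one of the upper bars is pulled or lifted out of the chute (x of any of bar2_mid, bar3_mid, bar4_mid in the frame of station below 0.04 m or z of any of bar2_mid, bar3_mid, bar4_mid in the frame of station above 0.135 m).
It fails at once if the drawn bar is dropped through the air (x of bar1_mid in the frame of station below -0.11 m and height (world z) of bar1_mid above 0.045 m and contact force between bar1 and anything else below 0.02 N).
It also fails if it takes over 64 s, if anything falls off the work surface, if the arm or the gripper's body presses on something with over 40 N, if the wrist force passes 120 N, or if a joint passes its speed limit or range.

## Robot

A 6-joint arm with a two-finger parallel gripper is mounted at the origin on the work surface. World frame = base frame: x ahead of the robot, y to its left, z up, the work surface at z = 0. Lengths are in m, angles in rad, forces in N, time in s.
With the tool pointing down it reaches from about 0.4 to 0.825 m from the base axis. Payload 7 kg.
Tool frame: the origin (TCP) lies at the centre of the arm's flange, where the gripper is bolted on; the fingertips stand 178 mm ahead of it and the grasp point (between the pads) lies arm.tcp_to_grasp ahead of it (arm.tcp_to_grasp is the distance from the TCP to the grasp point, in m); z points along the fingers, y is the direction in which the jaws open and shut (so a half turn about z gives the same grasp; the last joint's range is limited). The gripper opens to 88 mm and grips with 3 to 60 N. Pads are 19 mm wide; open, the fingers measure 130 mm over their backs; the gripper's body (78 mm by 193 mm) begins 47 mm behind the grasp point.
Start: joints at [1.411, 0.359, 0.012, 0, -1.224, -0.288], TCP at [0.292, 0.608, 0.405] pointing down, gripper open.
Joint ranges: [-3.07, 3.07], [-1.43, 2.12], [-1.02, 1.25], [-3.03, 1.67], [-3.05, -0], [-3.03, 3.03]. Speed limits (rad/s): [2.39, 2.39, 3.01, 3.14, 3.14, 3.14].

## Interface

Orientations are given as [roll, pitch, yaw] about the fixed x, y, z axes, in that order (R = Rz(yaw) Ry(pitch) Rx(roll)).
In Python, from station import arm gives the robot as it stands.
- The arm moves only by the tool move_arm, never from a script. Its argument "deltas" is a list of rows, each a list of 6 numbers: the shift along the world's x, y, z in mm, then the turn, a rotation vector about the world's x, y, z in degrees. In form: [[tx, ty, tz, ax, ay, az], ...]. A call has exactly 5 rows; each row shifts and turns the commanded pose from where the row before left it; what a row does not reach is not made up. A row lasts 1/12 s, in which the tool goes at most 41.7 mm and 7.16 degrees, less where a joint would pass 70% of its speed; a pose out of reach is approached as far as the arm can. A call with a gripper value outside its range is refused whole. "claw" is the closure in counts, from 0 (fully open) to 255 (shut), set as the call begins (left out, the last holds). The fingers move at their own pace and stop on an object; "squeeze" is the grip in N (left out, the last holds). Time passes only in rows, so rows that do not move let the fingers close, or fill a call up. It gives the time, the measured TCP pose, the force and the opening at its end, in the units of the state.
- arm.get_state(): the state, without advancing time (a new reading comes with each control period).
- arm.grab_frame(name): name is "scene" or "top"; returns the picture (384x512x3 uint8, red, green, blue); there is no depth.
- arm.calibration(name): a dict with "intrinsics" (3x3 intrinsics, pixels), "T" (4x4, takes a point from camera to world coordinates). Camera axes: x right, y up, looking along -z (the intrinsics and any distortion apply to the point x, -y, -z); pixel columns grow to the right and rows downward; lengths in m; the calibration is good to about 2 mm. A picture is of the moment at which its call begins. calibration takes no time and is no camera call.
- arm.job_done(): hands the job in, once; it reports no verdict.
Trained networks look in the newest picture that a camera, given by its name, has taken for a name from the list of things; names that differ only in an ending like _2 or _b are one class to them, and where a whole thing is asked for, a point or a joint stands for the part that bears it (a point fixed in the world has none). Each returns a list of dicts, best first, with "score" (0 to 1); they miss things now and then, are a little off and sometimes report something else, mostly with a low value. They report only what shows in the picture. A call takes as long as a camera call. They do not tell look-alikes from the thing itself.
- arm.spot_in(thing, camera): "xy" ([column, row] in pixels, amid what is visible of it).
- arm.masks_of(thing, camera): "pixels" (384x512 bool, what is visible of it) and "xy" ([column, row] in pixels, amid what is visible of it).
- arm.spot_point(thing, camera): "xy" ([column, row] in pixels: a listed point, or the origin of a listed thing).
The state is a dict: "t": time; "q": joint angles; "qd": joint speeds; "joint_efforts": joint torques, N m; "eef_pos": TCP position; "ee_rot": TCP orientation; "force": force on the tool from outside, world axes, zero at the start; "moment": the same for the moment, N m; "width": finger opening in m.
Only numpy, scipy, OpenCV 4.12 (cv2) and the standard library are available. Lean on these libraries where they do the work, as an engineer would, in place of code of your own. Each camera call takes 0.05 s, during which the arm holds its last target. There are 200 camera calls.

## Working session

There is one attempt and no reset: what is moved stays moved. The work goes in short steps, Python scripts to look and compute and a tool call to move; the robot and the scene stay as the last step left them, time stands still between calls to the robot, and variables do not carry over. Pictures are saved under pics/ and viewed, about 8 in all and at most 12, crops included, and the job is handed in when it is done.

Besides the shell and the picture viewer there is one more tool, called after "Emit:" as name(argument=value, ...), one argument or row to a line, values as JSON. move_arm: Moves the arm, as the interface text tells. Its arguments: {"type":"object","properties":{"deltas":{"type":"array","items":{"type":"array","items":{"type":"number"}}},"claw":{"type":"number"},"squeeze":{"type":"number"}},"required":["deltas"]}

```bash
mkdir -p pics; ls
python3 - <<'E'
from station import arm
import cv2,numpy as np
print(arm.get_state(), arm.tcp_to_grasp)
for c in("scene","top"):
    k=arm.calibration(c);print(c,k)
    im=arm.grab_frame(c);cv2.imwrite(f"pics/{c}0.png",cv2.resize(im[:,:,::-1],(800,600),interpolation=cv2.INTER_CUBIC))
    for t in ["chute_floor","pivot","collar_mid","gate_top","bar1_mid","bar4_mid","tray","pad","done_bar_mid","station"]:
        print(c,t,[(np.round(d["xy"],1).tolist(),round(d["score"],2)) for d in arm.spot_point(t,c)[:3]])
E
```

```text
pics
{'t': 0.0, 'q': array([ 1.41110892e+00,  3.59395698e-01,  1.10669579e-02, -3.51488525e-04,
       -1.22408337e+00, -2.88088721e-01]), 'qd': array([ 0.00123712, -0.00084084, -0.00068861,  0.00105066,  0.00110329,
        0.00102305]), 'joint_efforts': array([-1.11808067e-04, -5.82728577e+01,  2.93045461e+01,  6.99710771e+00,
        6.76569500e-03, -1.66954387e-04]), 'eef_pos': array([0.29217369, 0.6082808 , 0.40372002]), 'ee_rot': array([ 3.13994957e+00, -1.42319073e-04, -4.47895717e-01]), 'force': array([ 0.69927543, -0.24602957, -0.41577161]), 'moment': array([-0.02168995, -0.0244096 ,  0.01314216]), 'width': 0.08761187054523836} 0.1593
scene {'intrinsics': array([[411.34065085,   0.        , 257.97333757],
       [  0.        , 411.34065085, 183.77368246],
       [  0.        ,   0.        ,   1.        ]]), 'T': array([[ 0.31020306, -0.59597694,  0.74066561,  1.42045376],
       [ 0.95054235,  0.20722353, -0.23136042, -0.29036206],
       [-0.01559787,  0.77580274,  0.6307827 ,  0.87328154],
       [ 0.        ,  0.        ,  0.        ,  1.        ]])}
scene chute_floor [([
[... 620 characters left out ...]
   [  0.        ,   0.        ,   1.        ]]), 'T': array([[ 0.01954844,  0.98274148, -0.18394847,  0.29178716],
       [-0.99977884,  0.02064106,  0.00402673, -0.01593221],
       [ 0.00775412,  0.18382908,  0.98292764,  1.18889772],
       [ 0.        ,  0.        ,  0.        ,  1.        ]])}
top chute_floor [([207.8, 158.8], 0.56)]
top pivot []
top collar_mid [([165.4, 169.5], 0.63)]
top gate_top [([190.1, 201.7], 0.44)]
top bar1_mid [([139.0, 238.3], 0.94), ([292.9, 247.6], 0.89), ([198.5, 246.8], 0.88)]
top bar4_mid [([204.1, 152.5], 0.81)]
top tray [([310.6, 178.8], 0.61)]
top pad [([294.5, 176.0], 0.6)]
top done_bar_mid [([323.7, 174.9], 0.61)]
top station [([190.6, 180.1], 0.66)]
```

View pics/scene0.png

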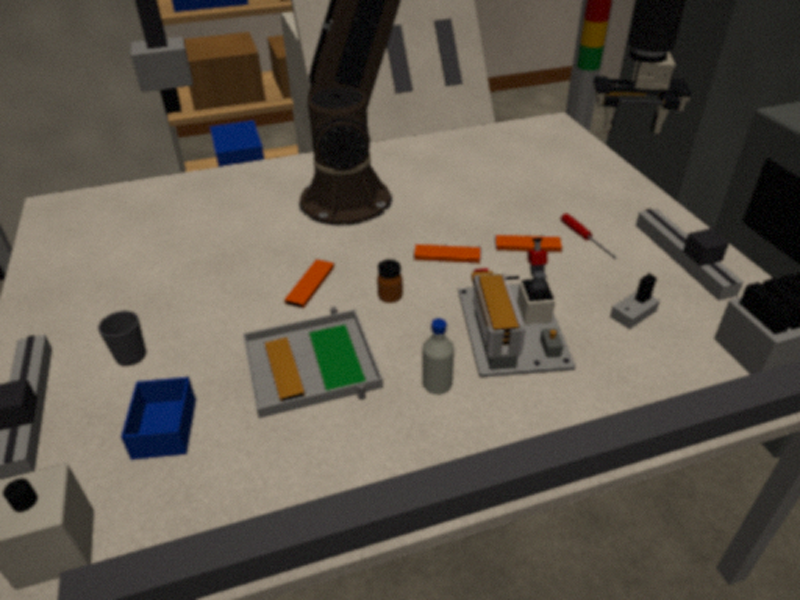

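View pics/top0.png

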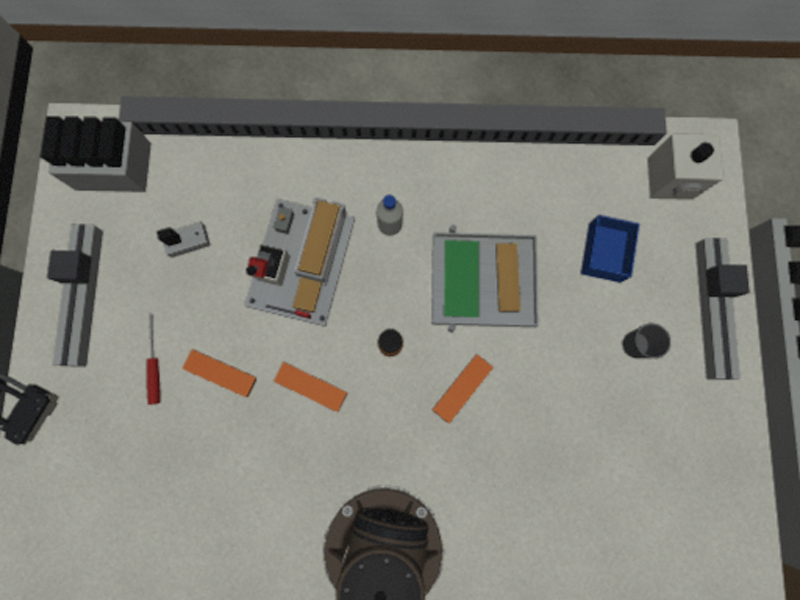

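The scene view shows the station at the right with the toggle beyond it and the tray at left-centre. In the top view (800x600 px) the chute runs (325,205)→(305,310), the collar is at (258,268), the pad at (462,278) and the done bar at (508,277). I'll zoom in to fit the station and tray poses.

Run:
```python
import cv2,numpy as np
from station import arm
im=np.mean([arm.grab_frame("top").astype(float) for _ in range(4)],0).astype(np.uint8)[:,:,::-1]
cv2.imwrite("pics/raw.png",im)
a=cv2.resize(im[120:212,152:232],None,fx=6.5,fy=6.5,interpolation=cv2.INTER_CUBIC)
b=cv2.resize(im[140:215,270:350],None,fx=3.4,fy=3.4,interpolation=cv2.INTER_CUBIC)
h=max(a.shape[0],b.shape[0]);c=np.zeros((h,a.shape[1]+b.shape[1],3),np.uint8)
c[:a.shape[0],:a.shape[1]]=a;c[:b.shape[0],a.shape[1]:]=b
print(c.shape,a.shape);cv2.imwrite("pics/crop.png",c)
```

```text
(598, 792, 3) (598, 520, 3)
```

View pics/crop.png

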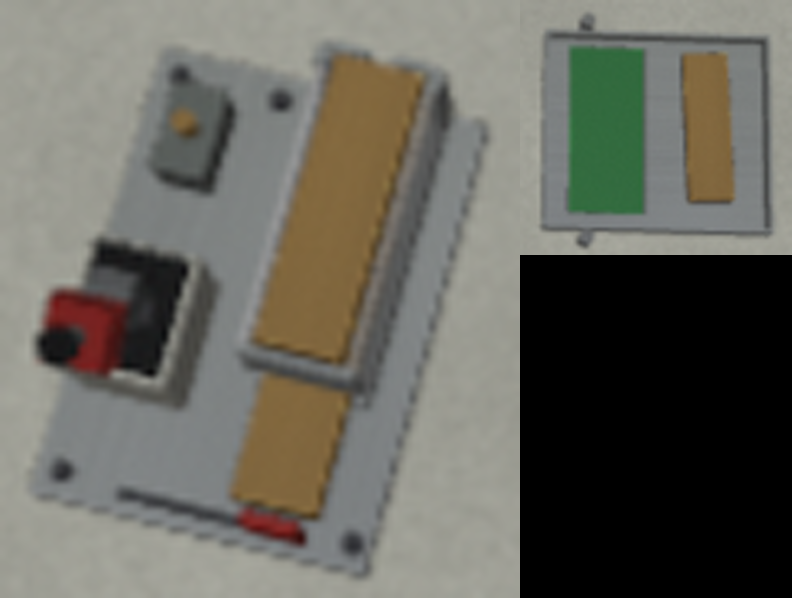

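Crop: the base corners are at (168,45), (487,122), (366,574) and (33,492). The stack top corners are at (332,55), (425,72), (343,360) and (252,342). The bar 1 end is at (232,495)–(318,515). In the right-hand crop the pad spans (569,47)–(645,213).

```bash
cat > h.py <<'E'
from station import arm
import numpy as np
from scipy.optimize import least_squares
def proj(P,c):
    k=arm.calibration(c);T=np.linalg.inv(k["T"]);p=np.c_[P,np.ones(len(P))]@T.T
    K=k["intrinsics"];return np.c_[K[0,2]+K[0,0]*p[:,0]/-p[:,2],K[1,2]-K[1,1]*p[:,1]/-p[:,2]]
def pose(p,L):
    c,s=np.cos(p[2]),np.sin(p[2]);L=np.asarray(L,float)
    return np.c_[p[0]+c*L[:,0]-s*L[:,1],p[1]+s*L[:,0]+c*L[:,1],L[:,2]]
E
python3 - <<'E'
from h import *
L=np.array([[165,90,12],[165,-90,12],[-85,-90,12],[-85,90,12],[151,-22.5,110],[151,-67.5,110],[1,-67.5,110],[1,-22.5,110]])/1e3
uv=np.array([[168,45],[487,122],[366,574],[33,492],[332,55],[425,72],[343,360],[252,342]])/6.5-.42+[152,120]
f=least_squares(lambda p:(proj(pose(p,L),"top")-uv).ravel(),[.5,.17,-.2]);print("station",f.x,np.round(f.fun.reshape(-1,2),1).tolist())
S=f.x
z=.007;Lp=np.array([[85,37.5,7],[85,-37.5,7],[-85,-37.5,7],[-85,37.5,7]])/1e3
up=(np.array([[569,47],[645,47],[645,213],[568,211]])-[520,0])/3.4-.35+[270,140]
g=least_squares(lambda p:(proj(pose(p,Lp),"top")-up).ravel(),[.5,-.15,0]);print("pad",g.x,np.round(g.fun.reshape(-1,2),1).tolist())
s,c=np.sin(.45),np.cos(.45)
Q=pose(S,np.array([[10-62*s,50,75+62*c],[10,50,75],[76,-45,50],[-76,-45,64],[0,0,0],[76,-45,102]])/1e3)
print(Q);print(proj(Q,"scene"));print(proj(Q,"top"));print(proj(pose(g.x,[[0,0,.004]]),"scene"))
# bar1 front end
from scipy.optimize import minimize
ub=(np.array([[232,495],[318,515]]))/6.5-.42+[152,120]
print(least_squares(lambda p:(proj(pose(S,[[p[0],p[1]+.0225,.065],[p[0],p[1]-.0225,.065]]),"top")-ub).ravel(),[-.067,-.045]).x)
E
```

```text
station [ 0.54940295  0.2028958  -0.2195127 ] [[-0.7, -0.1], [0.4, -0.1], [0.2, 0.2], [-0.6, 0.1], [0.5, -0.6], [-0.1, 0.1], [0.1, 0.5], [0.1, -0.1]]
pad [ 0.55857042 -0.15709355 -0.00252559] [[0.3, -0.4], [-0.3, 0.1], [-0.1, 0.1], [0.2, 0.2]]
[[0.54372995 0.25539081 0.13082772]
 [0.57005069 0.24951845 0.075     ]
 [0.6137803  0.14242633 0.05      ]
 [0.46542774 0.17552494 0.064     ]
 [0.54940295 0.2028958  0.        ]
 [0.6137803  0.14242633 0.102     ]]
[[343.41233256 164.06484119]
 [343.56616959 183.97388836]
 [316.78605931 206.84729107]
 [307.37814594 172.02157574]
 [324.62319312 201.40414043]
 [318.13344753 193.47245097]]
[[164.76081779 170.50959152]
 [171.31195927 166.69940126]
 [206.21828239 156.41392881]
 [193.21780822 199.85017073]
 [189.50234272 178.2989969 ]
 [204.14039976 151.88075732]]
[[215.02511161 228.74544737]]
[-0.0675697  -0.04502783]
```

Emit:
move_arm(
  deltas=[
    [16.8,-23.5,-3,0,0,0.87],
    [16.8,-23.5,-3,0,0,0.87],
    [16.8,-23.5,-3,0,0,0.87],
    [16.8,-23.5,-3,0,0,0.87],
    [16.8,-23.5,-3,0,0,0.87],
  ],
  claw=95,
  squeeze=30,
)

```text
t: 1.72
eef_pos: [0.3768, 0.4898, 0.3896]
ee_rot: [-3.141, -0.0, -0.371]
force: [-0.2, -0.5, 0.8]
width: 0.0596
```

Emit:
move_arm(
  deltas=[
    [16.8,-23.5,-3,0,0,0.87],
    [16.8,-23.5,-3,0,0,0.87],
    [16.8,-23.5,-3,0,0,0.87],
    [16.8,-23.5,-3,0,0,0.87],
    [16.8,-23.5,-3,0,0,0.87],
  ],
)

```text
t: 2.13
eef_pos: [0.4609, 0.3722, 0.3748]
ee_rot: [-3.141, -0.0, -0.295]
force: [0.3, 0.0, -0.1]
width: 0.0552
```

Emit:
move_arm(
  deltas=[
    [16.8,-23.5,-3,0,0,0.87],
    [16.8,-23.5,-3,0,0,0.87],
    [16.8,-23.5,-3,0,0,0.87],
    [16.8,-23.5,-3,0,0,0.87],
    [16.8,-23.5,-3,0,0,0.87],
  ],
)

```text
t: 2.55
eef_pos: [0.5449, 0.2547, 0.3597]
ee_rot: [-3.141, -0.0, -0.219]
force: [0.4, 0.6, 0.3]
width: 0.0547
```

Emit:
move_arm(
  deltas=[
    [0,0,0,0,0,0],
    [0,0,0,0,0,0],
    [0,0,0,0,0,0],
    [0,0,0,0,0,0],
    [0,0,0,0,0,0],
  ],
)

```text
t: 2.97
eef_pos: [0.5439, 0.2567, 0.3599]
ee_rot: [-3.141, -0.0, -0.219]
force: [0.3, -0.8, -0.5]
width: 0.0547
```

Emit:
move_arm(
  deltas=[
    [0,0,-18,0,0,0],
    [0,0,-18,0,0,0],
    [0,0,-18,0,0,0],
    [0,0,-12,0,0,0],
    [0,0,-4,0,0,0],
  ],
)

```text
t: 3.38
eef_pos: [0.5433, 0.2563, 0.2877]
ee_rot: [3.139, 0.002, -0.219]
force: [0.1, -0.5, -0.2]
width: 0.0549
```

Emit:
move_arm(
  deltas=[
    [0,0,0,0,0,0],
    [0,0,0,0,0,0],
    [0,0,0,0,0,0],
    [0,0,0,0,0,0],
    [0,0,0,0,0,0],
  ],
  claw=150,
  squeeze=40,
)

```text
t: 3.8
eef_pos: [0.5444, 0.2561, 0.2905]
ee_rot: [-3.14, -0.001, -0.22]
force: [0.1, 0.4, -0.8]
width: 0.0366
```

Run:
```python
from h import *
import cv2
print(arm.get_state()["width"],arm.get_state()["force"])
a=cv2.resize(arm.grab_frame("scene")[110:260,270:430,::-1],(640,600),interpolation=cv2.INTER_CUBIC)
cv2.imwrite("pics/g1.png",a)
```

```text
0.03658214797045414 [ 0.1242608   0.44113181 -0.7768396 ]
```

View pics/g1.png

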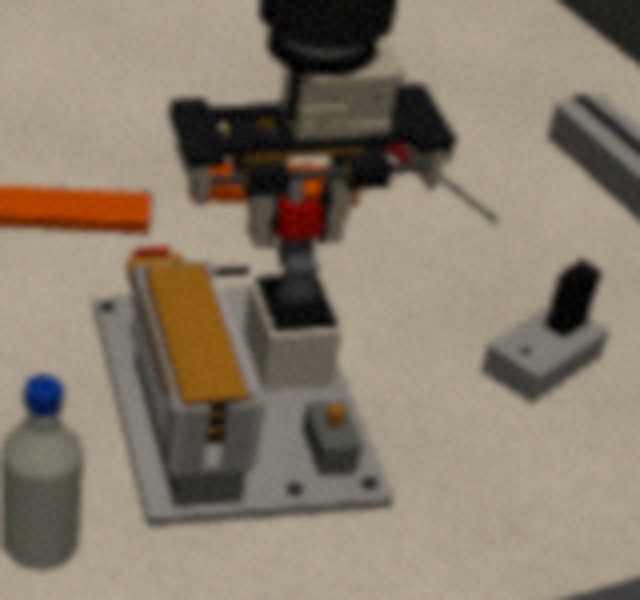

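The collar, at (300,217) in the crop, is centred between the fingers. I'll pinch it and lift it along the lever.

Emit:
move_arm(
  deltas=[
    [0,0,0,0,0,0],
    [0,0,0,0,0,0],
    [0,0,0,0,0,0],
    [0,0,0,0,0,0],
    [0,0,0,0,0,0],
  ],
  claw=255,
  squeeze=50,
)

```text
t: 4.27
eef_pos: [0.5444, 0.2563, 0.2901]
ee_rot: [-3.141, -0.001, -0.22]
force: [-0.5, 2.3, 3.4]
width: 0.0316
```

Emit:
move_arm(
  deltas=[
    [-1.6,0.4,3.4,0,0,0],
    [-1.6,0.3,3.4,0,0,0],
    [-1.6,0.4,3.4,0,0,0],
    [-1.6,0.3,3.3,0,0,0],
    [0,0,0,0,0,0],
  ],
)

```text
t: 4.68
eef_pos: [0.5381, 0.2577, 0.3033]
ee_rot: [-3.141, -0.001, -0.22]
force: [4.7, 2.8, -6.2]
width: 0.0317
```

Emit:
move_arm(
  deltas=[
    [6.2,-1.4,2.8,0,0,0],
    [6.4,-1.4,2.1,0,0,0],
    [6.5,-1.5,1.6,0,0,0],
    [6.7,-1.5,0.9,0,0,0],
    [6.7,-1.5,0.3,0,0,0],
  ],
)

```text
t: 5.1
eef_pos: [0.5682, 0.2509, 0.3082]
ee_rot: [3.141, 0.007, -0.221]
force: [-7.5, 12.1, -8.0]
width: 0.0319
```

Emit:
move_arm(
  deltas=[
    [6.7,-1.5,-0.3,0,0,0],
    [6.7,-1.5,-0.9,0,0,0],
    [6.5,-1.5,-1.6,0,0,0],
    [6.4,-1.4,-2.1,0,0,0],
    [6.2,-1.4,-2.8,0,0,0],
  ],
)

```text
t: 5.52
eef_pos: [0.6007, 0.2436, 0.3014]
ee_rot: [3.141, 0.006, -0.221]
force: [-9.9, 10.2, -1.9]
width: 0.0316
```

Emit:
move_arm(
  deltas=[
    [0,0,0,0,0,0],
    [0,0,0,0,0,0],
    [0,0,0,0,0,0],
    [0,0,0,0,0,0],
    [0,0,0,0,0,0],
  ],
)

```text
t: 5.93
eef_pos: [0.601, 0.2436, 0.3013]
ee_rot: [3.141, 0.005, -0.221]
force: [-5.9, 9.5, -4.4]
width: 0.0318
```

Emit:
move_arm(
  deltas=[
    [0.5,0,0,0,0,0],
    [-1.5,0.3,-3.2,0,0,0],
    [-1.5,0.3,-3.2,0,0,0],
    [-1.5,0.3,-3.2,0,0,0],
    [-1.5,0.3,-3.2,0,0,0],
  ],
)

```text
t: 6.35
eef_pos: [0.598, 0.2443, 0.2921]
ee_rot: [-3.141, -0.002, -0.219]
force: [2.0, -2.7, 21.4]
width: 0.0318
```

Emit:
move_arm(
  deltas=[
    [0,0,0,0,0,0],
    [0,0,0,0,0,0],
    [0,0,0,0,0,0],
    [0,0,0,0,0,0],
    [0,0,0,0,0,0],
  ],
)

```text
t: 6.77
eef_pos: [0.598, 0.2441, 0.2922]
ee_rot: [-3.14, -0.002, -0.22]
force: [0.8, 1.2, 9.5]
width: 0.032
```

Emit:
move_arm(
  deltas=[
    [0,0,0,0,0,0],
    [0,0,0,0,0,0],
    [0,0,0,0,0,0],
    [0,0,0,0,0,0],
    [0,0,0,0,0,0],
  ],
  claw=95,
)

```text
t: 7.18
eef_pos: [0.5972, 0.2437, 0.2899]
ee_rot: [3.141, 0.001, -0.22]
force: [0.0, 0.3, 0.2]
width: 0.0541
```

Run:
```python
from h import *
import cv2
print(arm.get_state()["width"],arm.get_state()["force"])
a=cv2.resize(arm.grab_frame("scene")[130:240,280:400,::-1],(480,440),interpolation=cv2.INTER_CUBIC)
b=cv2.resize(arm.grab_frame("top")[120:212,152:222,::-1],(320,420),interpolation=cv2.INTER_CUBIC)
c=np.zeros((440,800,3),np.uint8);c[:,:480]=a;c[:420,480:]=b
cv2.imwrite("pics/g2.png",c)
S=[.5494,.2029,-.2195]
print((proj(pose(S,[[-.076,-.045,.064],[-.076,-.045,.044]]),"scene")-[280,130])*4)
```

```text
0.05406641247452477 [0.01031831 0.30112155 0.16594917]
[[109.51488091 168.0836681 ]
 [108.03544585 187.60376595]]
```

View pics/g2.png

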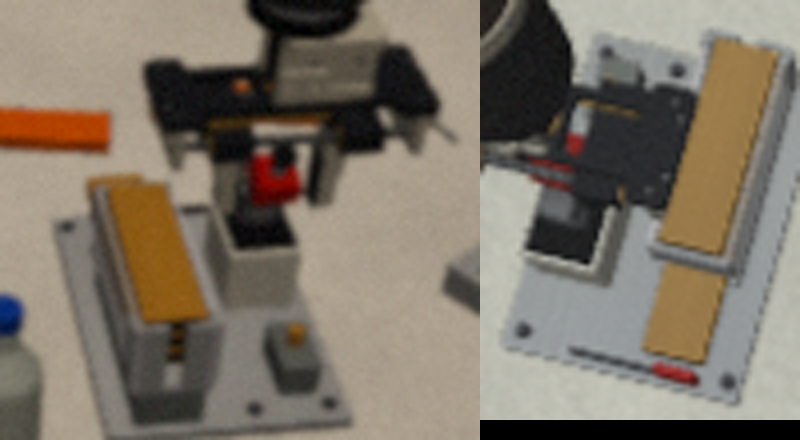

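The lever leans to +x and the gate is down (red no longer shows above the bar end). I'll go straight up and check that the collar is seated.

Emit:
move_arm(
  deltas=[
    [0,0,15,0,0,0],
    [0,0,20,0,0,0],
    [0,0,25,0,0,0],
    [-10,0,25,0,0,0],
    [-25,0,15,0,0,0],
  ],
)

```text
t: 7.7
eef_pos: [0.5641, 0.2442, 0.3924]
ee_rot: [-3.141, -0.002, -0.221]
force: [-0.7, 0.9, 1.0]
width: 0.0552
```

Emit:
move_arm(
  deltas=[
    [-30,-12,0,0,0,0],
    [-30,-14,0,0,0,0],
    [-20,-14,0,0,0,0],
    [0,-14,0,0,0,0],
    [0,0,0,0,0,0],
  ],
  claw=55,
)

```text
t: 8.12
eef_pos: [0.4812, 0.1882, 0.3911]
ee_rot: [-3.141, -0.0, -0.22]
force: [0.7, -0.3, -0.1]
width: 0.0684
```

Run:
```python
from h import *
import cv2
S=[.5494,.2029,-.2195];s,c=np.sin(.45),np.cos(.45)
for cam in("scene","top"):
    im=arm.grab_frame(cam)
    if cam=="scene": cv2.imwrite("pics/s3.png",cv2.resize(im[130:240,280:400,::-1],(720,660))[:600])
    i=im.astype(int)
    m=((i[...,0]>90)&(i[...,1]<60)&(i[...,2]<60)).astype(np.uint8)
    n,l,st,ce=cv2.connectedComponentsWithStats(m)
    print(cam,[(st[k,4],ce[k].round(1).tolist()) for k in range(1,n) if st[k,4]>8])
    print([(d["xy"],d["score"]) for d in arm.spot_point("collar_mid",cam)[:2]])
    for lift in(0,.01,.018):
        r=.062+lift;print(lift,proj(pose(S,[[.010+r*s,.05,.075+r*c]]),cam).round(1))
```

```text
scene [(np.int32(74), [368.1, 143.3]), (np.int32(132), [338.3, 157.9]), (np.int32(134), [285.5, 164.5]), (np.int32(71), [348.2, 173.8]), (np.int32(97), [199.7, 184.2])]
[([83.4, 224.7], 0.55), ([347.9, 172.9], 0.54)]
0 [[348.1 174.9]]
0.01 [[348.9 173.4]]
0.018 [[349.6 172.2]]
top [(np.int32(23), [193.7, 201.2]), (np.int32(62), [97.6, 234.5])]
[]
0 [[169.7 153.9]]
0.01 [[169.4 151.8]]
0.018 [[169.2 150. ]]
```

View pics/s3.png

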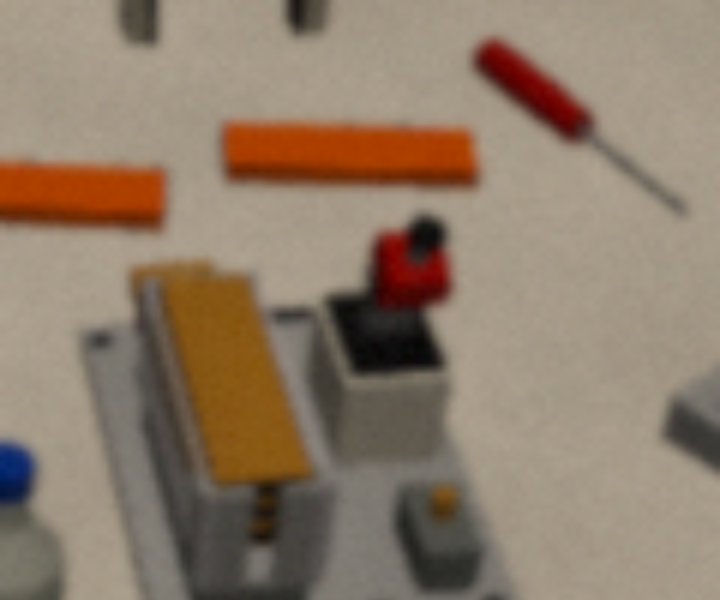

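Run:
```python
from h import *
import itertools
S=[.5494,.2029,-.2195]
for th in(.45,.35):
  s,c=np.sin(th),np.cos(th)
  for lift in(0,.005,.01,.015):
    r=.062+lift
    B=[[.01+(r+w)*s+u*c,.05+v,.075+(r+w)*c-u*s] for u,v,w in itertools.product((-.016,.016),(-.016,.016),(-.013,.013))]
    p=proj(pose(S,B),"scene");q=proj(pose(S,[[.01+.099*s,.05,.075+.099*c],[.01,.05,.075],[.045,.078,.075],[-.025,.022,.075]]),"scene")
    print(th,lift,((p.min(0)-[280,130])*6).round(0),((p.max(0)-[280,130])*6).round(0),"tip,pivot,housing corners",((q-[280,130])*6).round(0).tolist())
```

```text
0.45 0 [365. 226.] [454. 313.] tip,pivot,housing corners [[427.0, 235.0], [381.0, 324.0], [454.0, 364.0], [311.0, 286.0]]
0.45 0.005 [367. 221.] [456. 309.] tip,pivot,housing corners [[427.0, 235.0], [381.0, 324.0], [454.0, 364.0], [311.0, 286.0]]
0.45 0.01 [369. 216.] [459. 304.] tip,pivot,housing corners [[427.0, 235.0], [381.0, 324.0], [454.0, 364.0], [311.0, 286.0]]
0.45 0.015 [372. 212.] [462. 300.] tip,pivot,housing corners [[427.0, 235.0], [381.0, 324.0], [454.0, 364.0], [311.0, 286.0]]
0.35 0 [363. 214.] [451. 303.] tip,pivot,housing corners [[422.0, 217.0], [381.0, 324.0], [454.0, 364.0], [311.0, 286.0]]
0.35 0.005 [365. 209.] [454. 297.] tip,pivot,housing corners [[422.0, 217.0], [381.0, 324.0], [454.0, 364.0], [311.0, 286.0]]
0.35 0.01 [367. 203.] [456. 292.] tip,pivot,housing corners [[422.0, 217.0], [381.0, 324.0], [454.0, 364.0], [311.0, 286.0]]
0.35 0.015 [368. 197.] [458. 287.] tip,pivot,housing corners [[422.0, 217.0], [381.0, 324.0], [454.0, 364.0], [311.0, 286.0]]
```

The silhouette matches a lift of about 0 and a fully over lever: observed rows 228–310 against predicted 226–313. Next is the bar's free end.

Emit:
move_arm(
  deltas=[
    [3,-7,-10,0,0,0],
    [3,-7,-15,0,0,0],
    [3,-5,-20,0,0,0],
    [0,0,-25,0,0,0],
    [0,0,-20,0,0,0],
  ],
)

```text
t: 8.73
eef_pos: [0.4916, 0.1703, 0.2978]
ee_rot: [3.14, 0.001, -0.221]
force: [0.1, 0.7, -0.6]
width: 0.0686
```

Emit:
move_arm(
  deltas=[
    [0,0,-20,0,0,0],
    [0,0,-20,0,0,0],
    [0,0,-16,0,0,0],
    [0,0,-10,0,0,0],
    [0,0,-5,0,0,0],
  ],
)

```text
t: 9.15
eef_pos: [0.4912, 0.1704, 0.227]
ee_rot: [3.139, 0.002, -0.22]
force: [0.2, -0.5, 0.1]
width: 0.0685
```

Emit:
move_arm(
  deltas=[
    [0,0,0,0,0,0],
    [0,0,0,0,0,0],
    [0,0,0,0,0,0],
    [0,0,0,0,0,0],
    [0,0,0,0,0,0],
  ],
  claw=85,
)

```text
t: 9.57
eef_pos: [0.4916, 0.1711, 0.2302]
ee_rot: [-3.14, -0.001, -0.22]
force: [0.9, 0.8, 0.8]
width: 0.0587
```

Run:
```python
from h import *
import cv2
s=arm.get_state();print(s["eef_pos"],s["width"],s["force"])
a=cv2.resize(arm.grab_frame("scene")[130:240,270:400,::-1],(520,440),interpolation=cv2.INTER_CUBIC)
b=cv2.resize(arm.grab_frame("top")[120:220,152:222,::-1],(280,400),interpolation=cv2.INTER_CUBIC)
c=np.zeros((440,800,3),np.uint8);c[:,:520]=a;c[:400,520:]=b
cv2.imwrite("pics/g4.png",c)
```

```text
[0.49157694 0.17109314 0.23020236] 0.05870554126466544 [0.86774298 0.79013643 0.78871165]
```

View pics/g4.png

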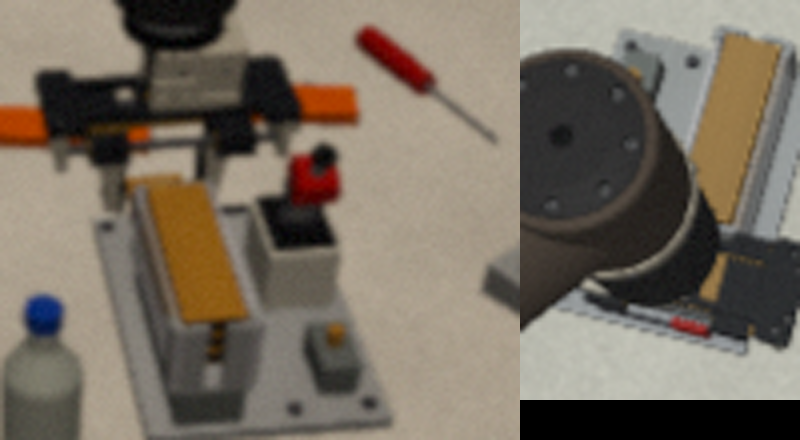

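The fingers straddle the bar end ahead of the front wall. I'll close on it.

Emit:
move_arm(
  deltas=[
    [0,0,0,0,0,0],
    [0,0,0,0,0,0],
    [0,0,0,0,0,0],
    [0,0,0,0,0,0],
    [0,0,0,0,0,0],
  ],
  claw=255,
  squeeze=55,
)

```text
t: 10.08
eef_pos: [0.4914, 0.171, 0.2295]
ee_rot: [-3.142, -0.0, -0.22]
force: [-0.1, 1.0, 2.6]
width: 0.0446
```

Emit:
move_arm(
  deltas=[
    [-1,0.2,0,0,0,0],
    [-3,0.7,0,0,0,0],
    [-5,1.1,0,0,0,0],
    [-5.9,1.3,0,0,0,0],
    [-5.9,1.3,0,0,0,0],
  ],
)

```text
t: 10.5
eef_pos: [0.4717, 0.176, 0.2299]
ee_rot: [-3.14, -0.003, -0.22]
force: [9.2, -1.7, -3.1]
width: 0.0441
```

Emit:
move_arm(
  deltas=[
    [-8.8,1.96,0,0,0,0],
    [-8.8,1.96,0,0,0,0],
    [-8.8,1.96,0,0,0,0],
    [-8.8,1.96,0,0,0,0],
    [-8.8,1.96,0,0,0,0],
  ],
)

```text
t: 10.92
eef_pos: [0.4265, 0.1855, 0.2295]
ee_rot: [-3.141, -0.001, -0.22]
force: [0.9, -1.1, -0.3]
width: 0.0446
```

Emit:
move_arm(
  deltas=[
    [-8.8,1.96,0,0,0,0],
    [-8.8,1.96,0,0,0,0],
    [-8.8,1.96,0,0,0,0],
    [-8.8,1.96,0,0,0,0],
    [-8.8,1.96,0,0,0,0],
  ],
)

```text
t: 11.33
eef_pos: [0.3816, 0.1952, 0.2293]
ee_rot: [3.141, 0.0, -0.22]
force: [1.2, -0.2, -0.1]
width: 0.0448
```

Emit:
move_arm(
  deltas=[
    [0,0,0,0,0,0],
    [0,0,0,0,0,0],
    [0,0,0,0,0,0],
    [0,0,0,0,0,0],
    [0,0,0,0,0,0],
  ],
)

```text
t: 11.75
eef_pos: [0.3827, 0.1951, 0.2293]
ee_rot: [3.141, 0.0, -0.22]
force: [-0.8, 1.0, -0.1]
width: 0.0442
```

Run:
```python
from h import *
import cv2
s=arm.get_state();print(s["eef_pos"],s["width"],s["force"],s["moment"])
a=cv2.resize(arm.grab_frame("scene")[110:240,240:400,::-1],(520,422),interpolation=cv2.INTER_CUBIC)
b=cv2.resize(arm.grab_frame("top")[120:250,145:235,::-1],(280,404),interpolation=cv2.INTER_CUBIC)
c=np.zeros((440,800,3),np.uint8);c[:422,:520]=a;c[:404,520:]=b
cv2.imwrite("pics/g5.png",c)
```

```text
[0.38273229 0.19511759 0.22926343] 0.04417082434934915 [-0.83607797  0.96718739 -0.14657351] [ 0.07248513  0.29570329 -0.00624676]
```

View pics/g5.png

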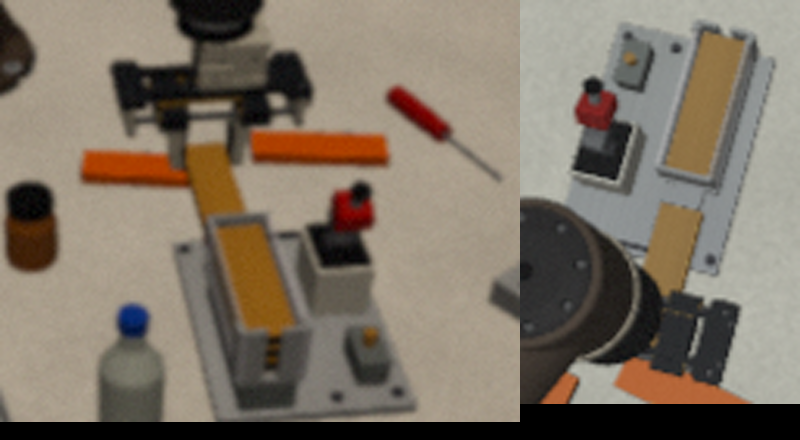

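The bar is out, held level, and the stack has dropped with its three bars in the chute. I'll lift it and carry it over.

Emit:
move_arm(
  deltas=[
    [0,0,4,0,0,0],
    [0,0,8,0,0,0],
    [0,0,12,0,0,0],
    [0,0,16,0,0,0],
    [0,0,18,0,0,0],
  ],
)

```text
t: 12.27
eef_pos: [0.3824, 0.1948, 0.2881]
ee_rot: [3.14, 0.001, -0.22]
force: [0.3, 0.6, -0.9]
width: 0.045
```

Emit:
move_arm(
  deltas=[
    [0,0,18,0,0,0],
    [0,0,18,0,0,0],
    [0,0,18,0,0,0],
    [2,-6,16,0,0,0],
    [4,-12,12,0,0,0.6],
  ],
)

```text
t: 12.68
eef_pos: [0.3886, 0.1774, 0.3716]
ee_rot: [-3.14, -0.001, -0.209]
force: [0.6, 0.7, -2.2]
width: 0.0443
```

Emit:
move_arm(
  deltas=[
    [5.9,-17.6,0,0,0,0.62],
    [5.9,-17.6,0,0,0,0.62],
    [5.9,-17.6,0,0,0,0.62],
    [5.9,-17.6,0,0,0,0.62],
    [5.9,-17.6,0,0,0,0.62],
  ],
)

```text
t: 13.1
eef_pos: [0.418, 0.088, 0.3701]
ee_rot: [-3.141, -0.0, -0.155]
force: [-0.1, -0.4, -1.2]
width: 0.0449
```

Emit:
move_arm(
  deltas=[
    [5.9,-17.6,0,0,0,0.62],
    [5.9,-17.6,0,0,0,0.62],
    [5.9,-17.6,0,0,0,0.62],
    [5.9,-17.6,0,0,0,0.62],
    [5.9,-17.6,0,0,0,0.62],
  ],
)

```text
t: 13.52
eef_pos: [0.4475, -0.0, 0.3701]
ee_rot: [-3.141, -0.0, -0.101]
force: [0.1, 0.0, -1.7]
width: 0.0443
```

Emit:
move_arm(
  deltas=[
    [5.9,-17.6,0,0,0,0.62],
    [5.9,-17.6,0,0,0,0.62],
    [5.9,-17.6,0,0,0,0.62],
    [5.9,-17.6,0,0,0,0.62],
    [5.9,-17.6,0,0,0,0.62],
  ],
)

```text
t: 13.93
eef_pos: [0.477, -0.088, 0.37]
ee_rot: [-3.142, -0.0, -0.047]
force: [0.4, 0.6, -1.9]
width: 0.0447
```

Emit:
move_arm(
  deltas=[
    [5.9,-17.6,0,0,0,0.62],
    [5.9,-17.6,0,0,0,0.62],
    [5.9,-17.6,0,0,0,0.62],
    [5.9,-17.6,0,0,0,0.62],
    [0,0,0,0,0,0],
  ],
)

```text
t: 14.35
eef_pos: [0.5012, -0.1595, 0.3697]
ee_rot: [3.141, 0.0, -0.005]
force: [0.4, -0.1, -1.8]
width: 0.0443
```

Run:
```python
from h import *
import cv2
s=arm.get_state();print(s["eef_pos"],s["ee_rot"],s["width"],s["force"],s["moment"])
a=cv2.resize(arm.grab_frame("scene")[110:270,130:330,::-1],(500,400),interpolation=cv2.INTER_CUBIC)
b=cv2.resize(arm.grab_frame("top")[120:280,240:360,::-1],(300,400),interpolation=cv2.INTER_CUBIC)
cv2.imwrite("pics/g6.png",np.hstack([a,b]))
```

```text
[ 0.50120491 -0.15946651  0.369715  ] [ 3.14092663e+00  3.32013839e-04 -5.04261590e-03] 0.0443424815876057 [ 0.35768886 -0.09694961 -1.80909333] [-0.05984705  0.01481642  0.03126269]
```

View pics/g6.png

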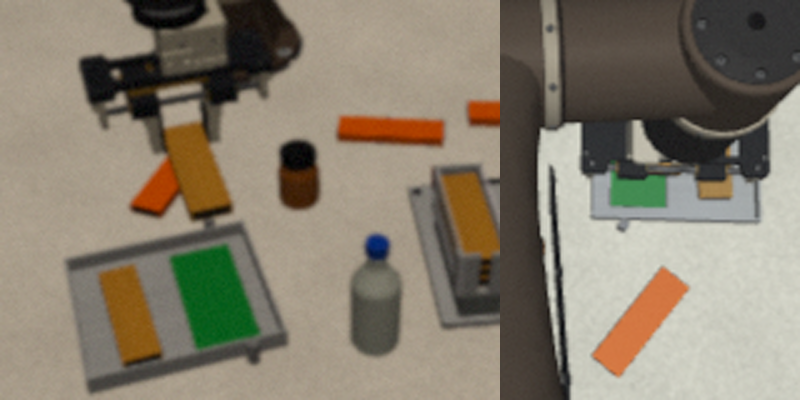

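Run:
```python
from h import *
f=lambda L:np.array(L)*.4-.3+[130,110]
# pad from scene
Lp=np.array([[-85,37.5,7],[-85,-37.5,7],[85,-37.5,7],[85,37.5,7]])/1e3
up=f([[227,245],[172,253],[195,347],[258,333]])
g=least_squares(lambda p:(proj(pose(p,Lp),"scene")-up).ravel(),[.55,-.15,0]);print("pad scene",g.x,g.fun.round(1))
s=arm.get_state();e=s["eef_pos"];z=e[2]-.1593-.013
# bar far end bottom corners + top far
P=lambda c,zz:pose([c[0],c[1],c[2]],[[.075,.0225,zz-.0075],[.075,-.0225,zz-.0075],[.075,.0225,zz+.0075],[.075,-.0225,zz+.0075]])
ub=f([[231,214],[184,219]])
print(proj(P([e[0]+.057,e[1],-.005],z),"scene").round(1));print(ub)
```

```text
pad scene [ 0.55128428 -0.15616515 -0.03718513] [ 0.6 -2.3 -1.1 -0.7 -0.3  1.3  0.7  1.1]
[[224.  195. ]
 [206.7 198.8]
 [223.6 190.5]
 [206.1 194.2]]
[[222.1 195.3]
 [203.3 197.3]]
```

The bar is held level above the pad. I'll lower it.

Emit:
move_arm(
  deltas=[
    [0,2,-12,0,0,0.1],
    [0,0,-18,0,0,0],
    [0,0,-18,0,0,0],
    [0,0,-18,0,0,0],
    [0,0,-18,0,0,0],
  ],
)

```text
t: 14.87
eef_pos: [0.5003, -0.1546, 0.2852]
ee_rot: [-3.141, -0.001, -0.002]
force: [-0.6, 0.6, -2.2]
width: 0.0445
```

Emit:
move_arm(
  deltas=[
    [0,0,-18,0,0,0],
    [0,0,-18,0,0,0],
    [0,0,-18,0,0,0],
    [0,0,-14,0,0,0],
    [0,0,-8,0,0,0],
  ],
)

```text
t: 15.28
eef_pos: [0.5, -0.1546, 0.2082]
ee_rot: [-3.142, 0.002, -0.002]
force: [0.1, 0.8, -1.8]
width: 0.044
```

Emit:
move_arm(
  deltas=[
    [0,0,-6,0,0,0],
    [0,0,-5,0,0,0],
    [0,0,-4,0,0,0],
    [0,0,-3,0,0,0],
    [0,0,-2,0,0,0],
  ],
)

```text
t: 15.7
eef_pos: [0.5008, -0.1552, 0.1895]
ee_rot: [3.142, -0.001, -0.002]
force: [0.1, 0.4, -1.7]
width: 0.0448
```

Emit:
move_arm(
  deltas=[
    [0,0,-1,0,0,0],
    [0,0,-1,0,0,0],
    [0,0,0,0,0,0],
    [0,0,0,0,0,0],
    [0,0,0,0,0,0],
  ],
)

```text
t: 16.12
eef_pos: [0.5007, -0.1553, 0.1875]
ee_rot: [3.142, -0.0, -0.002]
force: [-0.2, -0.5, -0.9]
width: 0.0443
```

Emit:
move_arm(
  deltas=[
    [0,0,-0.5,0,0,0],
    [0,0,-0.5,0,0,0],
    [0,0,-0.5,0,0,0],
    [0,0,0,0,0,0],
    [0,0,0,0,0,0],
  ],
)

```text
t: 16.53
eef_pos: [0.5007, -0.1553, 0.1865]
ee_rot: [3.141, -0.0, -0.002]
force: [-2.5, 0.7, 5.5]
width: 0.0444
```

Run:
```python
from h import *
import cv2
s=arm.get_state();print(s["eef_pos"],s["width"],s["force"])
a=cv2.resize(arm.grab_frame("scene")[160:270,150:290,::-1],(760,597),interpolation=cv2.INTER_CUBIC)
cv2.imwrite("pics/g7.png",a)
```

```text
[ 0.50070464 -0.15530038  0.18645174] 0.044405201297700835 [-2.46695042  0.74679166  5.45406809]
```

View pics/g7.png

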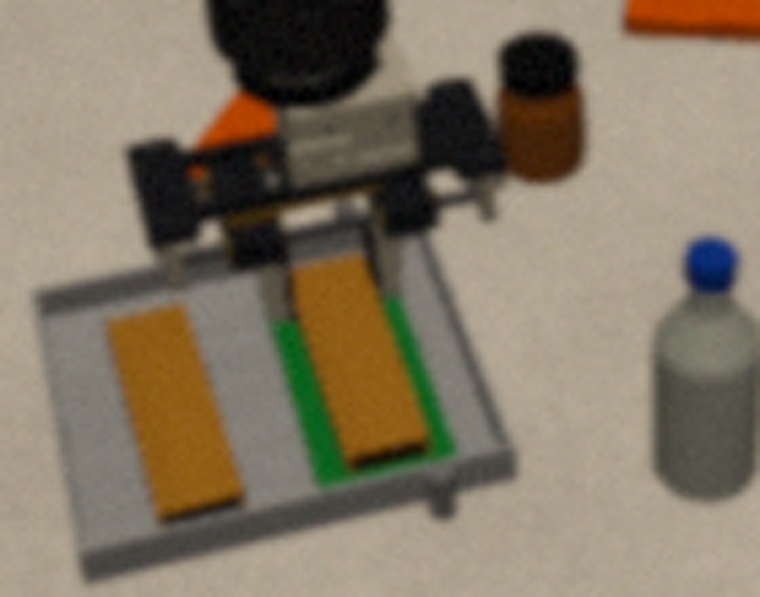

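The bar rests on the pad (force turned to +5.5 N) with even green margins either side at its far end, (320..350) and (425..453). I'll open slightly and rise.

Emit:
move_arm(
  deltas=[
    [0,0,0,0,0,0],
    [0,0,0,0,0,0],
    [0,0,0,0,0,0],
    [0,0,0,0,0,0],
    [0,0,0,0,0,0],
  ],
  claw=92,
)

```text
t: 17.0
eef_pos: [0.5007, -0.1553, 0.1858]
ee_rot: [3.142, 0.0, -0.002]
force: [-0.7, 1.2, 0.1]
width: 0.0563
```

Emit:
move_arm(
  deltas=[
    [0,0,5,0,0,0],
    [0,0,10,0,0,0],
    [0,0,15,0,0,0],
    [0,0,20,0,0,0],
    [0,0,25,0,0,0],
  ],
)

```text
t: 17.42
eef_pos: [0.5002, -0.1553, 0.2615]
ee_rot: [3.142, 0.002, -0.002]
force: [0.6, 1.0, 0.0]
width: 0.0559
```

Emit:
move_arm(
  deltas=[
    [0,0,30,0,0,0],
    [0,0,30,0,0,0],
    [0,15,30,0,0,0],
    [-10,30,20,0,0,0],
    [-10,35,0,0,0,0],
  ],
)

```text
t: 17.83
eef_pos: [0.4816, -0.0754, 0.3764]
ee_rot: [-3.141, -0.008, -0.004]
force: [1.2, 0.6, -1.1]
width: 0.0559
```

Emit:
move_arm(
  deltas=[
    [-5,40,0,0,0,0],
    [-5,40,0,0,0,0],
    [0,40,0,0,0,0],
    [0,20,0,0,0,0],
    [0,0,0,0,0,0],
  ],
)

```text
t: 18.25
eef_pos: [0.4705, 0.0679, 0.3722]
ee_rot: [-3.14, -0.002, 0.002]
force: [-0.3, 0.1, 0.8]
width: 0.0559
```

Run:
```python
from h import *
import cv2
s=arm.get_state();print(s["t"],s["eef_pos"],s["width"],s["force"])
a=cv2.resize(arm.grab_frame("scene")[120:270,150:370,::-1],(480,327),interpolation=cv2.INTER_CUBIC)
im=arm.grab_frame("top");b=cv2.resize(im[140:215,270:350,::-1],(320,300),interpolation=cv2.INTER_CUBIC)
d=cv2.resize(im[110:220,150:280,::-1],(320,270))
c=np.zeros((600,800,3),np.uint8);c[:327,:480]=a;c[:300,480:]=b;c[300:570,480:]=d
cv2.imwrite("pics/g8.png",c)
```

```text
18.25 [0.47053396 0.06786672 0.37223075] 0.055916450163162004 [-0.27866125  0.11227408  0.83557955]
```

View pics/g8.png

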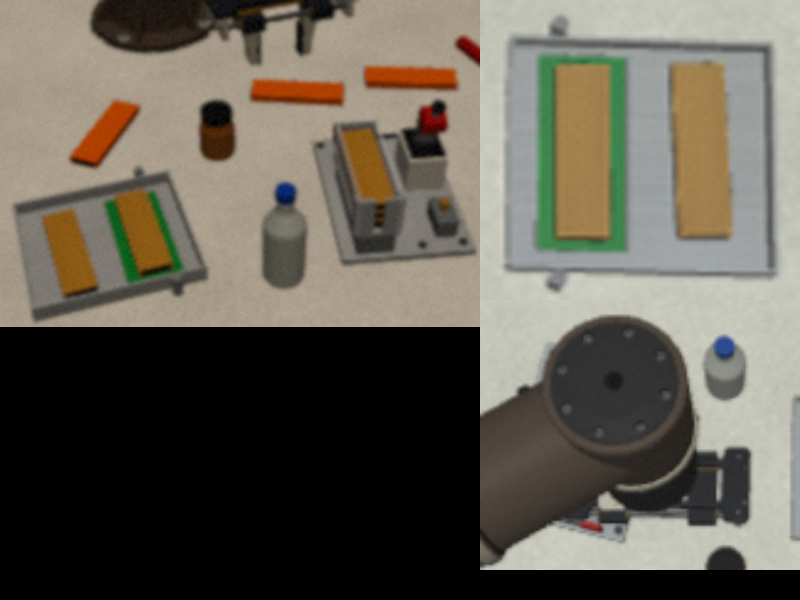

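The bar sits centred on the pad (side margins 18/17 px, ends about 10/12 px). The done bar, stack, lever and bystanders are in place.

```bash
python3 -c "
from station import arm
print(arm.job_done())"
```

```text
the job is handed in; nothing more can be done
None
```

The job is done and handed in at about 18 s of the 64 s allowed; no verdict was reported.

**What I did:**
- I lifted the collar, swung the lever fully over and let the collar drop back, which lowered the gate.
- I drew the bottom bar out about 110 mm along the chute. The stack dropped with its three bars still in the chute.
- I carried the bar over, lowered it until contact showed (about 5 N), released it and moved the arm clear.

**Last checks:**
- **Bar:** it lies flat and lengthwise on the pad, close to centred. In the top view the side margins were 18 and 17 px and the end margins about 10 and 12 px.
- **Tray's other bar and bystanders:** the other bar and the bottle, jar and screwdriver looked unmoved by eye. The cup, bin and spare jaw were outside the last pictures, but the arm never went near them.
- **Arm:** it was clear of everything, with tool forces under 1 N.

**Less certain:**
- **Collar:** I judged it seated from its outline in the scene image, which matched a fully lowered collar to about 3 mm; there was no direct reading.
- **Camera agreement:** the scene camera's pad position and bar end differed by about 7 mm from what the top camera and arm position gave. I used the top camera, and the final top view agreed with it.

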